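# Energise a salvaged contactor on the dead-man tap selector

## Task

Test the salvaged contactor in the bench test set: push its open drawer fully home until the catch seats, then turn the black bar knob on top clockwise from its rest, counting the clicks by feel, to the third click and no further (the fourth tap would burn the coil). The knob springs back if let go, so finish while still holding it steady at the third click. Leave the other parts lying where they are.

Things in the scene. Friction and masses are not known exactly. Their poses are not given: they have to be found in the camera images.
- test_set: grey steel bench test set, fixed: case 240 deep (its x) x 300 wide (its y) x 130 high; origin under its centre, -x side is the front, drawer in the left (+y) half. On the flat top (z = 130): bar knob at (-40, -75), meter 12 high at (-20, 90), binding posts 18 high along x = 100. Nothing higher than 3 within 70 of the knob's axis
- drawer (a joint): opening of the test drawer in m, 0 = home, up to 0.11; +x of the set (push) closes it. 0.9 kg, sliding friction about 1.2 N. A spring roller catch resists from about 0.017 to 0.008 open (up to about 8 N more), then snaps it in to the solid stop at 0 and holds it there with a few N
- drawer_handle (a point): middle of the drawer's horizontal bar handle, on its axis: round bar 10 thick, 84 long along the set's y, 32 in front of the drawer front (132 wide, 90 high), 94 above the bench. Moves with the drawer; at home it is at (-158, 72, 94) in the set's frame. Free air in front of it; the salvaged contactor is clipped inside the drawer
- selector (a joint): angle of the bar knob in rad, 0 = rest, growing clockwise seen from above, end stop 2.01. Clicks 22.5 degrees apart: first 0.393, second 0.785, third 1.178, fourth 1.571, fifth 1.963. A return spring always drives it back to rest when let go. By feel: the torque jumps from about 0.12 to 0.25 N m on leaving each stop (also at rest), then falls steadily until it drops into the next
- selector_grip (a point): on the knob's vertical axis, 34 above the panel (164 above the bench), the height to grip. Bar 58 long, 14 thick, flat sides from 10 to 46 above the panel, over a round skirt 50 wide and 10 high. This point's x axis runs along the bar to its white pointer; at rest that is 56.25 degrees counter-clockwise from the set's +x, at the third click 11.25 degrees clockwise of it
- contactor_a: larger loose contactor 76 x 56 x 70 high on the bench, well to the left or right in front of the set; origin under its centre
- contactor_b: loose contactor 58 x 45 x 57 high on the bench, on the other side; origin under its centre
- breaker: black moulded circuit breaker 120 x 76, 74 high with its toggle, left of the set; origin under its centre
- relay: small plug-in relay 28 x 36 x 59 high standing on the rear left of the set's top panel; origin under its centre
- strip: black terminal strip 104 x 34 x 22 high, right of the set; origin under its centre
- coil: copper coil on a bobbin, 44 diameter, 40 high, standing on the bench, nearer the robot, left; origin under its centre
- screwdriver: screwdriver 190 long, 26 thick, lying on the bench in front of the set, to the right; origin under its middle

How it is judged:
By the outcome, as a careful person would: the job done as asked, in the order asked, and still so for the second after the job is handed in, while the arm keeps its last pose, push and grip.
It also fails if it takes over 51 s, if anything falls off the work surface, if the arm or the gripper's body presses on something with over 40 N, if the wrist force passes 120 N, or if a joint passes its speed limit or range.

## Robot

A 6-joint arm with a two-finger parallel gripper is mounted at the origin on the work surface. World frame = base frame: x ahead of the robot, y to its left, z up, the work surface at z = 0. Lengths are in m, angles in rad, forces in N, time in s.
With the tool pointing down it reaches from about 0.325 to 0.9 m from the base axis. Payload 6.1 kg.
Tool frame: the origin (TCP) lies midway between the tips of the shut fingers; the grasp point (between the pads) lies 19 mm behind it; x points along the fingers, y is the direction in which the jaws open and shut, and the axes are right-handed (so a half turn about x gives the same grasp; the last joint's range is limited). The gripper opens to 85 mm and grips with 20 to 120 N. Pads are 22 mm wide; open, the fingers measure 114 mm over their backs; the gripper's body (76 mm by 85 mm) begins 54 mm behind the grasp point. The pads swing forward as they close: fully open they stand 13 mm farther back than shut.
Start: joints at [-1.328, 0.22, 1.526, -0, 1.395, -0.126], TCP at [0.225, -0.583, 0.231] pointing down, gripper open.
Joint ranges: [-2.98, 2.98], [-0.91, 2.08], [0.09, 2.57], [-1.24, 4.39], [0.2, 2.65], [-2.68, 2.68]. Speed limits (rad/s): [2.57, 2.57, 3.01, 3.14, 3.14, 3.14].

## Interface

Orientations are given as [roll, pitch, yaw] about the fixed x, y, z axes, in that order (R = Rz(yaw) Ry(pitch) Rx(roll)).
In Python, from plant import movep, move_l, set_joints, gripper_to, hold, inverse_kinematics, observe, get_image, get_calibration, Unreachable, job_done gives the robot as it stands. Calls block until the motion is done:
- movep(position, orientation): joint-space move of the TCP to a pose.
- move_l(position, feed=0.15, rotation=None, max_force=None): straight line of the TCP; rotation=None keeps the orientation; feed is the mean speed in m/s. With max_force (N) it stops when the force on the tool has changed by that much, and returns True; else False.
- set_joints(angles): joint-space move.
- gripper_to(opening, f_grip=None): finger opening in m; f_grip is the grip in N (None keeps the last); returns when the fingers have stopped.
- hold(seconds).
- inverse_kinematics(position, orientation): joint angles nearest the present ones, or None.
- observe(): the state.
- get_image(name): name is "side" or "top"; returns (picture, depth): 480x640x3 uint8, red, green, blue; 480x640 float32, m along the optical axis (not along the pixel's ray), 0 where there is no reading.
- get_calibration(name): a dict with "intrinsics" (3x3 intrinsics, pixels), "world_from_camera" (4x4, takes a point from camera to world coordinates). Camera axes: x right, y down, z forward; pixel columns grow to the right and rows downward; lengths in m; the calibration is good to about 2 mm. A picture is of the moment at which its call begins. get_calibration takes no time and is no camera call.
A pose or a line that the arm cannot do raises Unreachable and nothing moves.
- job_done(): hands the job in, once; it reports no verdict.
The state is a dict: "time_s": time; "q": joint angles; "joint_velocities": joint speeds; "joint_torque": joint torques, N m; "eef_pos": TCP position; "tcp_rot": TCP orientation; "ft_force": force on the tool from outside, world axes, zero at the start; "torque": the same for the moment, N m; "opening": finger opening in m.
Only numpy, scipy, OpenCV 4.12 (cv2) and the standard library are available. Lean on these libraries where they do the work, as an engineer would, in place of code of your own. Each camera call takes 0.05 s, during which the arm holds its last target.

## Working session

There is one attempt and no reset: what is moved stays moved. The work goes in short steps, each a Python script; the robot and the scene stay as the last script left them, time stands still between calls to the robot, and variables do not carry over. Pictures are saved under pics/ and viewed, and the job is handed in when it is done.

```bash
mkdir -p pics; ls; python3 - <<'E'
from plant import *
import cv2,numpy as np
for n in("side","top"):
    p,d=get_image(n); cv2.imwrite(f"pics/{n}0.png",p[:,:,::-1]); np.save(f"pics/{n}0.npy",d)
    c=get_calibration(n); print(n,c)
print(observe())
E
```

```text
pics
side {'intrinsics': array([[462.8141776 ,   0.        , 318.84567364],
       [  0.        , 462.8141776 , 243.43842211],
       [  0.        ,   0.        ,   1.        ]]), 'world_from_camera': array([[-0.67846253, -0.36516763,  0.63744897, -0.12306435],
       [-0.73435178,  0.36120813, -0.57467917,  0.67422458],
       [-0.02039752, -0.85801007, -0.51322768,  0.65443766],
       [ 0.        ,  0.        ,  0.        ,  1.        ]])}
top {'intrinsics': array([[624.20811435,   0.        , 316.52336139],
       [  0.        , 624.20811435, 234.93914688],
       [  0.        ,   0.        ,   1.        ]]), 'world_from_camera': array([[ 0.01539407, -0.98325951,  0.18155922,  0.29908006],
       [-0.99987031, -0.01599719, -0.00185786,  0.03069653],
       [ 0.0047312 , -0.18150708, -0.98337826,  1.46128171],
       [ 0.        ,  0.        ,  0.        ,  1.        ]])}
{'time_s': 0.1, 'q': array([-1.32810483e+00,  2.21161093e-01,  1.52752698e+00, -1.40095424e-06,
        1.39468946e+00, -1.26089927e-01]), 'joint_velocities': array([ 8.44960676e-04,  3.31941212e-05, -2.79148148e-03,  1.20041624e-03,
       -1.24267032e-03, -4.19592656e-04]), 'joint_torque': array([ 2.03938143e-03, -4.98246360e+01, -3.90545726e+01,  5.62171988e-05,
        5.66041141e-03,  1.01491534e-05]), 'eef_pos': array([ 0.22516669, -0.58243521,  0.23028404]), 'tcp_rot': array([-1.69611374,  1.56901145,  1.81426059]), 'ft_force': array([ 0.29239242, -0.27144981, -0.27509053]), 'torque': array([-0.02145368,  0.00076304,  0.009299  ]), 'opening': 0.08518802301645827}
```

View pics/side0.png

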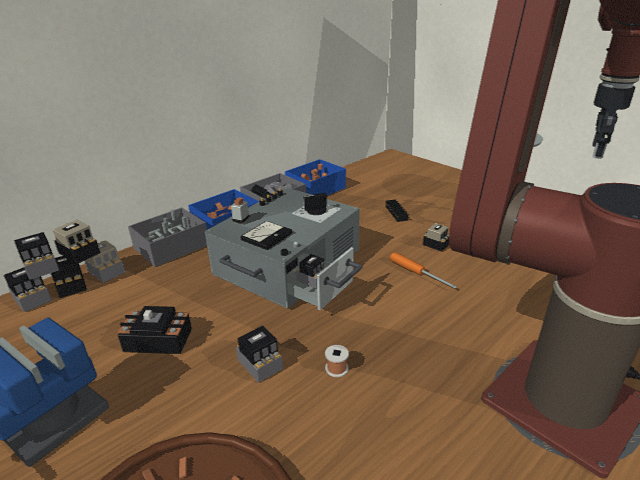

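View pics/top0.png

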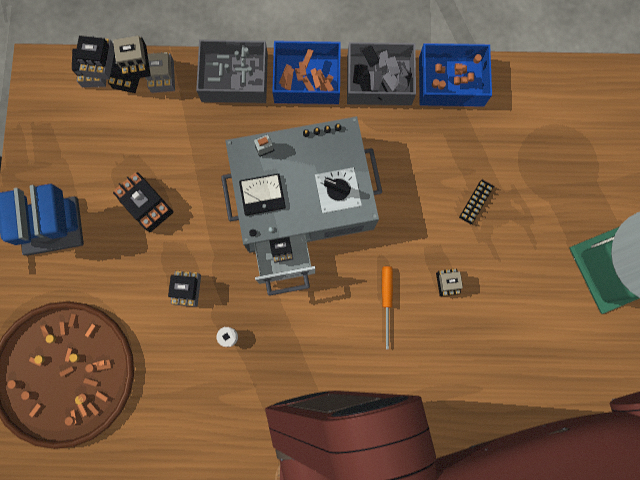

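The top view shows the set's panel with corners near (228,137), (360,119) and (378,232). The knob is near (337,188), and the open drawer's handle is near (288,286). Next I'll fit the pose from depth.

```bash
cat > h.py <<'E'
import numpy as np,cv2
from plant import *
def cloud(n,d):
    c=get_calibration(n);K=c["intrinsics"];T=c["world_from_camera"]
    v,u=np.mgrid[:480,:640]
    P=np.stack([(u-K[0,2])/K[0,0]*d,(v-K[1,2])/K[1,1]*d,d],-1)
    return P@T[:3,:3].T+T[:3,3]
E
python3 - <<'E'
from h import *
d=np.load("pics/top0.npy");W=cloud("top",d);p=cv2.imread("pics/top0.png")
print("bench z",np.median(W[300:340,420:460,2]))
m=(abs(W[...,2]-.13)<.006); m[:, :215]=0;m[:,395:]=0;m[:110]=0;m[255:]=0
m=m.astype(np.uint8)
n,l,s,c=cv2.connectedComponentsWithStats(m);i=1+np.argmax(s[1:,4]);P=W[l==i];print(len(P),np.median(P[:,2]))
r=cv2.minAreaRect((P[:,:2]*1000).astype(np.float32));print(r,cv2.boxPoints(r))
# knob top
k=(W[...,2]>.165)&(W[...,2]<.19);k[:160]=0;k[215:]=0;k[:,310:]*=True;k[:,:305]=0;k[:,370:]=0
Q=W[k];print("knob",len(Q),Q.mean(0),cv2.minAreaRect((Q[:,:2]*1000).astype(np.float32)))
# handle
for (a,b,c0,c1) in [(270,300,255,320)]:
    S=W[a:b,c0:c1]; h=(S[...,2]>.085)&(S[...,2]<.106); v,u=np.nonzero(h);Q=S[h];print(len(Q))
    np.set_printoptions(precision=3,suppress=True)
    for row in range(a,b):
        mm=v+a==row
        if mm.any():print(row,mm.sum(),u[mm].min()+c0,u[mm].max()+c0,Q[mm].mean(0))
print([W[r,c] for r,c in [(240,247)]])
big=cv2.resize(p[110:310,210:400],None,fx=3,fy=3,interpolation=cv2.INTER_CUBIC);cv2.imwrite("pics/crop0.png",big)
E
```

```text
bench z 0.0005206130689986432
11421 0.13045350422981472
((671.4888916015625, 64.73027038574219), (242.9417266845703, 300.7169494628906), 11.66118335723877) [[ 522.13416  187.43318]
 [ 582.91626 -107.07695]
 [ 820.8436   -57.97264]
 [ 760.0615   236.53749]]
knob 197 [ 0.64690875 -0.01349165  0.17522723] ((647.7388916015625, -13.453500747680664), (58.1923828125, 15.518672943115234), 67.92752075195312)
368
270 7 307 313 [0.472 0.041 0.096]
271 7 302 308 [0.469 0.052 0.101]
272 10 297 306 [0.467 0.06  0.099]
273 11 290 306 [0.465 0.069 0.098]
274 10 287 307 [0.463 0.07  0.096]
275 12 281 307 [0.461 0.079 0.097]
276 11 277 307 [0.459 0.083 0.093]
277 12 269 307 [0.456 0.099 0.097]
278 7 266 307 [0.454 0.086 0.099]
279 15 258 308 [0.451 0.111 0.1  ]
280 15 257 308 [0.449 0.119 0.096]
281 10 265 308 [0.447 0.092 0.096]
282 9 266 308 [0.445 0.087 0.099]
283 8 266 308 [0.443 0.091 0.098]
284 12 266 309 [0.441 0.084 0.097]
285 18 266 309 [0.439 0.077 0.098]
286 23 266 309 [0.436 0.077 0.099]
287 27 266 308 [0.434 0.08  0.099]
288 28 267 305 [0.432 0.084 0.098]
289 29 267 300 [0.43  0.094 0.098]
290 28 267 295 [0.427 0.104 0.098]
291 23 267 289 [0.425 0.11  0.098]
292 17 267 284 [0.423 0.116 0.098]
293 12 267 279 [0.42  0.122 0.097]
294 7 268 274 [0.418 0.126 0.095]
[array([0.531, 0.178, 0.134])]
```

View pics/crop0.png

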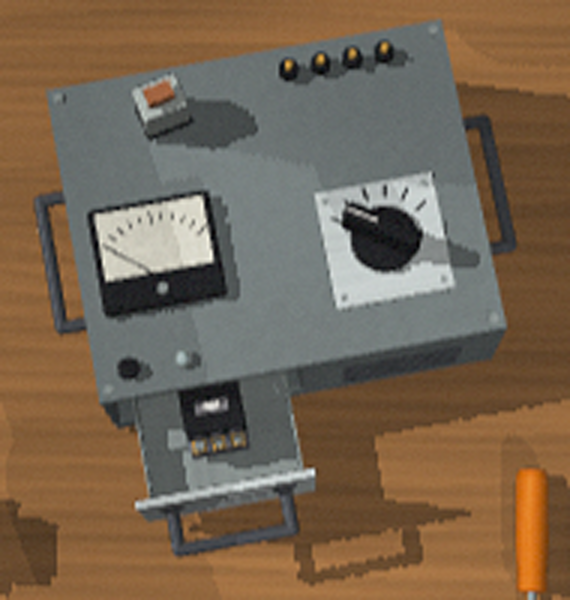

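```bash
python3 - <<'E'
from h import *
np.set_printoptions(precision=4,suppress=True)
d=np.load("pics/top0.npy");W=cloud("top",d)
a=np.deg2rad(11.66);R=np.array([[np.cos(a),-np.sin(a)],[np.sin(a),np.cos(a)]]);C=np.array([.6715,.0647])
for n in("top","side"):
    W=cloud(n,np.load(f"pics/{n}0.npy")); L=(W[...,:2]-C)@R; z=W[...,2]
    pan=(abs(z-.13)<.0025)&(abs(L[...,0])<.14)&(abs(L[...,1])<.17)
    q=L[pan]; print(n,"panel lo/hi",np.percentile(q,.3,axis=0),np.percentile(q,99.7,axis=0))
    k=(z>.172)&(z<.19)&(np.hypot(L[...,0]+.04,L[...,1]+.075)<.045)
    Q=L[k];print(" knob",len(Q),Q.mean(0),z[k].mean(),cv2.minAreaRect((Q*1000).astype(np.float32)), cv2.PCACompute(Q.astype(np.float32),mean=None)[1][0])
    h=(z>.086)&(z<.103)&(L[...,0]<-.205)&(L[...,0]>-.26)&(abs(L[...,1]-.072)<.06)
    Q=L[h];print(" handle",len(Q),Q.min(0),Q.max(0),np.median(Q,0),z[h].max())
    f=h&(L[...,0]<-.222);print(np.histogram(L[h][:,0],bins=12))
hm=np.array([-.158,.072]);print("home",C+R@hm,"knob",C+R@[-.04,-.075])
for y in (67.9,0.4,-20,-112.1,-179.6,-200):
    k=C+R@[-.04,-.075];print(y,inverse_kinematics([*k,.145],[0,np.pi/2,np.deg2rad(y)]))
for y in (11.66,191.66-360):
  for X in(-.25,-.17):
    k=C+R@[X,.072];print(y,X,k,inverse_kinematics([*k,.072],[0,np.pi/2,np.deg2rad(y)]))
E
```

```text
top panel lo/hi [-0.1203 -0.1492] [0.1192 0.1496]
 knob 167 [-0.0394 -0.072 ] 0.17628905287677255 ((-39.220542907714844, -71.97013854980469), (57.63542938232422, 15.518678665161133), 56.26751708984375) [0.5459 0.8379]
 handle 266 [-0.2372  0.0252] [-0.2053  0.1191] [-0.2296  0.0708] 0.10299965775675624
(array([44, 48, 49, 44, 10, 10,  8, 11, 10, 11, 10, 11]), array([-0.2372, -0.2345, -0.2319, -0.2292, -0.2266, -0.2239, -0.2213,
       -0.2186, -0.216 , -0.2133, -0.2107, -0.208 , -0.2053]))
side panel lo/hi [-0.12   -0.1459] [0.1199 0.1546]
 knob 82 [-0.0389 -0.0659] 0.17523530844584853 ((-37.11132049560547, -67.91145324707031), (55.89845275878906, 20.854215621948242), 56.106056213378906) [0.5568 0.8307]
 handle 241 [-0.237   0.0298] [-0.2052  0.1235] [-0.2303  0.0818] 0.1017778689251767
(array([50, 52, 32, 22, 10, 11, 10,  9, 12, 11, 11, 11]), array([-0.237 , -0.2344, -0.2317, -0.229 , -0.2264, -0.2237, -0.2211,
       -0.2184, -0.2158, -0.2131, -0.2105, -0.2078, -0.2052]))
home [0.5022 0.1033] knob [ 0.6475 -0.0168]
67.9 None
0.4 [-0.1476  0.3432  1.5431  0.      1.2552 -1.7254]
-20 [-0.1476  0.3432  1.5431 -0.      1.2552 -1.3694]
-112.1 [-0.1476  0.3432  1.5431 -0.      1.2552  0.2381]
-179.6 [-0.1476  0.3432  1.5431 -0.      1.2552  1.4162]
-200 [-0.1476  0.3432  1.5431 -0.      1.2552  1.7722]
11.66 -0.25 [0.4121 0.0847] [ 0.0148 -0.0918  2.177  -0.      1.0565 -1.7595]
11.66 -0.17 [0.4905 0.1009] [ 0.0452  0.1049  1.9791 -0.      1.0576 -1.7291]
-168.34 -0.25 [0.4121 0.0847] [ 0.0148 -0.0918  2.177  -0.      1.0565  1.382 ]
-168.34 -0.17 [0.4905 0.1009] [ 0.0452  0.1049  1.9791 -0.      1.0576  1.4125]
```

```bash
cat >> h.py <<'E'
np.set_printoptions(precision=3,suppress=True)
a=np.deg2rad(11.66);R2=np.array([[np.cos(a),-np.sin(a)],[np.sin(a),np.cos(a)]]);C=np.array([.6715,.0657])
def S(x,y): return C+R2@[x,y]
def toset(p): return (np.asarray(p)[:2]-C)@R2
def rpy(deg): return [0,np.pi/2,np.deg2rad(deg)]
def st(msg=""):
    o=observe();f=o["ft_force"];fl=f[:2]@R2
    print(msg,"t%.2f"%o["time_s"],"set",toset(o["eef_pos"]),"z%.4f"%o["eef_pos"][2],"Fset",fl,"Fz%.1f"%f[2],"T",o["torque"],"op%.4f"%o["opening"]);return o
E
python3 - <<'E'
from h import *
gripper_to(0.0,40)
st("closed")
movep([*S(-.285,.072),.2],rpy(-168.34)); st("above")
move_l([*S(-.285,.072),.072],feed=.15); st("down")
print(move_l([*S(-.235,.072),.072],feed=.08,max_force=4)); st("contact")
p,d=get_image("side");cv2.imwrite("pics/side1.png",p[:,:,::-1])
p,d=get_image("top");cv2.imwrite("pics/top1.png",p[:,:,::-1])
E
```

```text
closed t0.87 set [-0.568 -0.545] z0.2313 Fset [0.729 0.39 ] Fz-0.8 T [-0.001 -0.035  0.012] op-0.0001
above t3.28 set [-0.285  0.071] z0.2001 Fset [0.536 0.007] Fz0.2 T [ 0.008  0.001 -0.019] op0.0002
down t4.28 set [-0.284  0.072] z0.0727 Fset [-0.165 -0.206] Fz0.5 T [-0.011  0.028  0.058] op0.0002
True
contact t4.78 set [-0.247  0.072] z0.0726 Fset [-0.071 -0.269] Fz0.2 T [ 0.042 -0.026 -0.027] op-0.0002
```

View pics/side1.png

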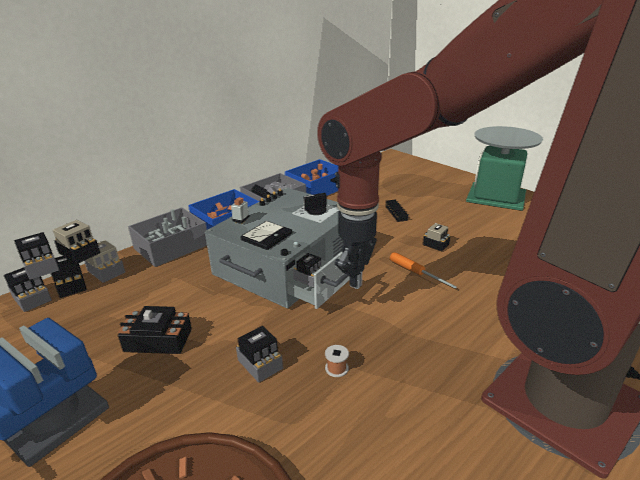

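The shut fingers, at about (352,275), are touching the handle with the TCP at -0.247, which is where I predicted contact. Next I push the drawer home.

```bash
python3 - <<'E'
from h import *
r=move_l([*S(-.195,.072),.072],feed=.06,max_force=20); st(r)
r=move_l([*S(-.160,.072),.072],feed=.03,max_force=25); st(r)
hold(.2); st()
p,d=get_image("top");cv2.imwrite("pics/top2.png",p[:,:,::-1])
E
```

```text
False t5.92 set [-0.195  0.072] z0.0722 Fset [ 0.158 -0.475] Fz-0.0 T [ 0.03  -0.013 -0.058] op-0.0000
True t6.72 set [-0.175  0.072] z0.0707 Fset [0.541 0.935] Fz-0.7 T [-0.059  0.002 -0.007] op-0.0003
 t6.92 set [-0.175  0.072] z0.0705 Fset [-0.169 -0.121] Fz-0.1 T [ 0.04  -0.022 -0.026] op-0.0003
```

View pics/top2.png

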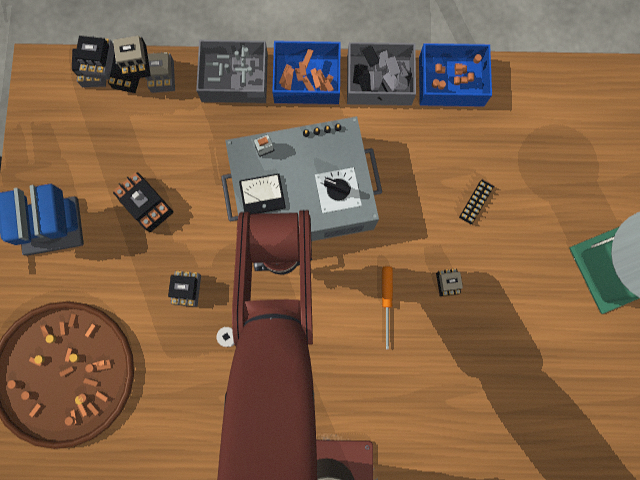

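```bash
python3 - <<'E'
from h import *
r=move_l([*S(-.165,.072),.072],feed=.02,max_force=25); st(r)
move_l([*S(-.21,.072),.072],feed=.12)
move_l([*S(-.23,.06),.24],feed=.25); 
gripper_to(.085)
k=S(-.04,-.075)
movep([*k,.24],rpy(-112.1)); st("above knob")
p,d=get_image("side");cv2.imwrite("pics/side3.png",p[:,:,::-1]);W=cloud("side",d)
L=(W[...,:2]-C)@R2;z=W[...,2]
h=(z>.086)&(z<.103)&(L[...,0]<-.13)&(L[...,0]>-.26)&(abs(L[...,1]-.072)<.06)
print(np.histogram(L[h][:,0],bins=10))
p,d=get_image("top");cv2.imwrite("pics/top3.png",p[:,:,::-1])
E
```

```text
True t7.36 set [-0.175  0.072] z0.0698 Fset [ 0.509 -0.119] Fz-0.2 T [ 0.058 -0.048 -0.009] op-0.0002
above knob t10.45 set [-0.04  -0.075] z0.2398 Fset [0.562 0.358] Fz-0.8 T [ 0.074 -0.063 -0.001] op0.0849
(array([50, 67, 27, 16, 10, 13, 10, 13, 13, 12]), array([-0.164, -0.161, -0.158, -0.154, -0.151, -0.147, -0.144, -0.14 ,
       -0.137, -0.134, -0.13 ]))
```

View pics/side3.png

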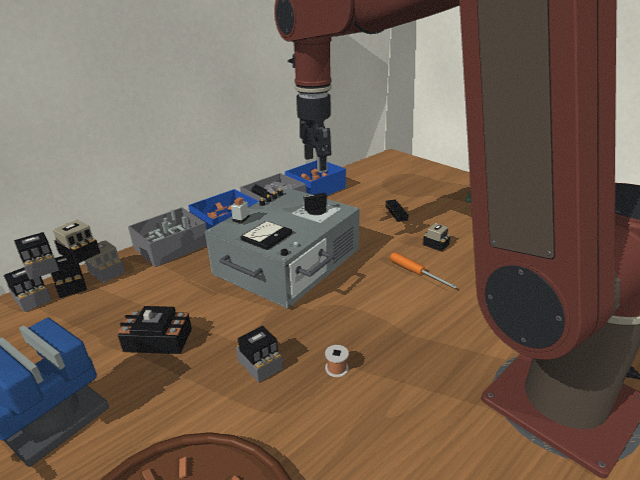

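View pics/top3.png

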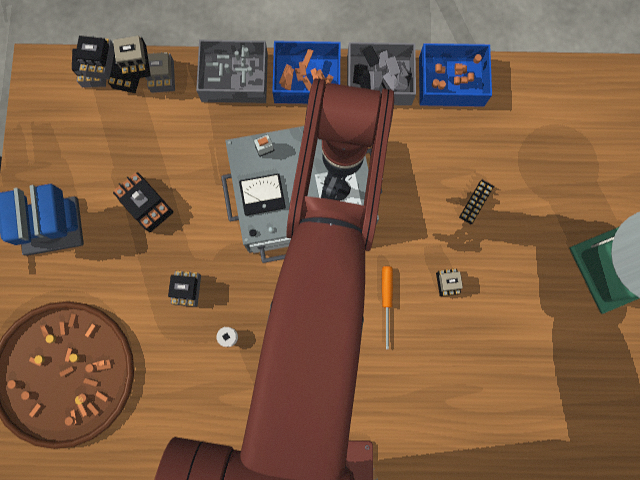

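```bash
python3 - <<'E'
from h import *
k=S(-.04,-.075)
r=move_l([*k,.146],feed=.1,max_force=10); st(r)
gripper_to(.03); st("pre")
gripper_to(.0,60); st("grip"); hold(.2); st()
p,d=get_image("side");cv2.imwrite("pics/side4.png",p[100:300,200:440,::-1].repeat(3,0).repeat(3,1))
E
```

```text
False t11.64 set [-0.039 -0.075] z0.1470 Fset [-0.052 -0.955] Fz-0.0 T [ 0.008  0.016 -0.015] op0.0851
pre t12.22 set [-0.04  -0.075] z0.1460 Fset [0.374 0.661] Fz-0.1 T [-0.03   0.03  -0.004] op0.0301
grip t12.50 set [-0.041 -0.075] z0.1462 Fset [-4.744  2.263] Fz3.9 T [0.149 0.664 0.069] op0.0130
 t12.70 set [-0.041 -0.075] z0.1462 Fset [-5.202  2.307] Fz3.7 T [0.134 0.764 0.027] op0.0130
```

View pics/side4.png

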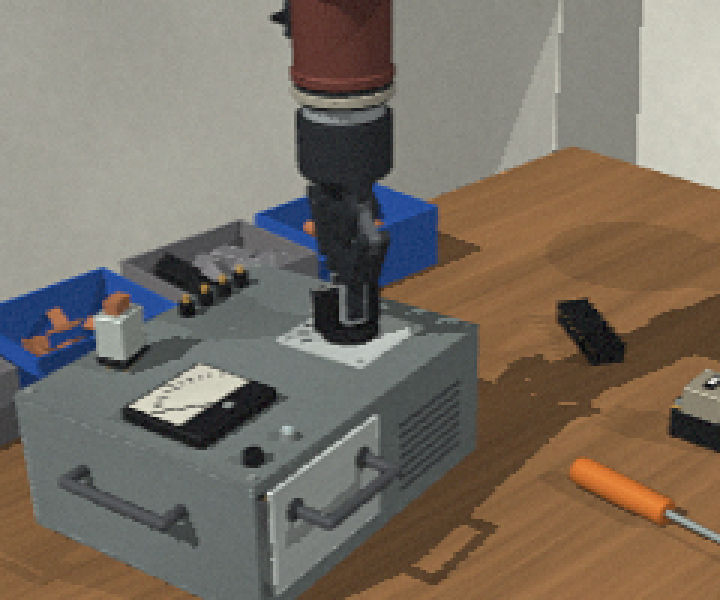

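```bash
cat >> h.py <<'E'
from scipy.spatial.transform import Rotation as Ro
Y0=-112.09
def yaw(o):
    z=Ro.from_euler("xyz",o["tcp_rot"]).as_matrix()[:,2]; return np.rad2deg(np.arctan2(z[1],z[0]))
def meas(n=5):
    T=[];F=[]
    for _ in range(n):
        hold(.02);o=observe();T.append(o["torque"]);F.append(o["ft_force"])
    T=np.mean(T,0);F=np.mean(F,0);f=F[:2]@R2
    ang=(Y0-yaw(o)+180)%360-180
    print("t%.2f ang %.2f Tz %.3f Txy %.2f %.2f Fset %.1f %.1f Fz %.1f q6 %.4f op %.4f"%(o["time_s"],ang,T[2],T[0],T[1],f[0],f[1],F[2],o["q"][5],o["opening"]),toset(o["eef_pos"]),flush=True)
    return ang,T,f
def go(cmd,c): move_l([*S(*c),.146],rotation=rpy(Y0-cmd),feed=.15)
E
python3 - <<'E'
from h import *
c=(-.041,-.0743)
meas()
for g in (0,1,2,3,4.5,6,8):
    go(g,c);print(g,end=" ");meas()
E
```

```text
t12.83 ang 0.00 Tz 0.024 Txy 0.16 0.74 Fset -4.9 2.5 Fz 4.2 q6 0.2396 op 0.0135 [-0.041 -0.075]
0 t13.17 ang 0.00 Tz 0.047 Txy -0.13 -0.17 Fset 0.0 -0.5 Fz 1.0 q6 0.2399 op 0.0128 [-0.041 -0.075]
1 t13.50 ang 0.99 Tz 0.200 Txy -0.28 -0.41 Fset 1.9 -1.5 Fz 1.3 q6 0.2571 op 0.0128 [-0.041 -0.075]
2 t13.83 ang 1.99 Tz 0.203 Txy -0.41 -0.67 Fset 2.8 -2.3 Fz 0.2 q6 0.2746 op 0.0134 [-0.041 -0.075]
3 t14.17 ang 2.99 Tz 0.178 Txy -0.46 -0.88 Fset 4.3 -3.1 Fz 0.5 q6 0.2920 op 0.0133 [-0.041 -0.075]
4.5 t14.50 ang 4.49 Tz 0.218 Txy -0.49 -0.89 Fset 4.1 -3.3 Fz 0.6 q6 0.3183 op 0.0133 [-0.041 -0.075]
6 t14.83 ang 5.99 Tz 0.191 Txy -0.49 -0.87 Fset 4.0 -3.0 Fz 0.5 q6 0.3445 op 0.0132 [-0.041 -0.075]
8 t15.17 ang 7.99 Tz 0.163 Txy -0.47 -0.89 Fset 4.4 -3.6 Fz 0.3 q6 0.3794 op 0.0130 [-0.041 -0.075]
```

```bash
python3 - <<'E'
from h import *
c=(-.0406,-.0746)
for g in np.arange(10,36,1.5):
    go(g,c);print(g,end=" ");meas()
E
```

```text
10.0 t15.50 ang 9.95 Tz 0.147 Txy -0.36 -0.52 Fset 1.6 -2.4 Fz 2.6 q6 0.4134 op 0.0131 [-0.041 -0.075]
11.5 t15.83 ang 11.45 Tz 0.156 Txy -0.36 -0.43 Fset 1.4 -1.6 Fz 3.3 q6 0.4396 op 0.0132 [-0.041 -0.075]
13.0 t16.17 ang 12.95 Tz 0.130 Txy -0.35 -0.32 Fset 0.7 -1.5 Fz 4.3 q6 0.4658 op 0.0130 [-0.041 -0.075]
14.5 t16.50 ang 14.45 Tz 0.141 Txy -0.32 -0.23 Fset 0.1 -1.7 Fz 5.1 q6 0.4919 op 0.0129 [-0.041 -0.075]
16.0 t16.83 ang 15.95 Tz 0.112 Txy -0.33 -0.19 Fset 0.0 -1.6 Fz 5.2 q6 0.5181 op 0.0133 [-0.041 -0.075]
17.5 t17.17 ang 17.45 Tz 0.096 Txy -0.31 -0.22 Fset 0.1 -1.6 Fz 5.3 q6 0.5443 op 0.0133 [-0.041 -0.075]
19.0 t17.50 ang 18.95 Tz 0.096 Txy -0.32 -0.20 Fset -0.1 -1.5 Fz 5.3 q6 0.5705 op 0.0129 [-0.041 -0.075]
20.5 t17.83 ang 20.46 Tz 0.096 Txy -0.31 -0.20 Fset 0.0 -1.6 Fz 5.0 q6 0.5967 op 0.0130 [-0.041 -0.075]
22.0 t18.17 ang 21.95 Tz 0.100 Txy -0.33 -0.20 Fset -0.0 -1.6 Fz 5.2 q6 0.6228 op 0.0130 [-0.041 -0.075]
23.5 t18.50 ang 23.44 Tz 0.210 Txy -0.35 -0.19 Fset 0.3 -1.8 Fz 5.7 q6 0.6489 op 0.0130 [-0.041 -0.075]
25.0 t18.83 ang 24.94 Tz 0.206 Txy -0.35 -0.17 Fset 0.0 -1.7 Fz 5.3 q6 0.6750 op 0.0129 [-0.041 -0.075]
26.5 t19.17 ang 26.44 Tz 0.217 Txy -0.37 -0.20 Fset 0.5 -1.6 Fz 5.5 q6 0.7012 op 0.0129 [-0.041 -0.075]
28.0 t19.50 ang 27.94 Tz 0.201 Txy -0.36 -0.19 Fset 0.6 -1.6 Fz 5.4 q6 0.7274 op 0.0129 [-0.041 -0.075]
29.5 t19.83 ang 29.44 Tz 0.191 Txy -0.35 -0.19 Fset 0.1 -1.5 Fz 5.2 q6 0.7536 op 0.0129 [-0.041 -0.075]
31.0 t20.17 ang 30.94 Tz 0.186 Txy -0.36 -0.17 Fset 0.2 -1.3 Fz 5.3 q6 0.7798 op 0.0129 [-0.041 -0.075]
32.5 t20.50 ang 32.44 Tz 0.159 Txy -0.36 -0.20 Fset 0.1 -1.8 Fz 5.5 q6 0.8060 op 0.0134 [-0.041 -0.075]
34.0 t20.83 ang 33.94 Tz 0.141 Txy -0.32 -0.15 Fset 0.1 -1.3 Fz 5.0 q6 0.8322 op 0.0131 [-0.041 -0.075]
35.5 t21.17 ang 35.45 Tz 0.138 Txy -0.32 -0.16 Fset -0.4 -1.5 Fz 5.1 q6 0.8584 op 0.0136 [-0.041 -0.075]
```

First click felt at about 22–23° of tool angle: the torque fell to 0.10, then jumped to 0.21.

```bash
python3 - <<'E'
from h import *
c=(-.0406,-.0746)
for g in list(np.arange(37.5,63.1,1.5))+[64.5,65.5]:
    go(g,c);print(g,end=" ");meas()
E
```

```text
37.5 t21.50 ang 37.45 Tz 0.119 Txy -0.34 -0.18 Fset 0.4 -1.4 Fz 5.2 q6 0.8933 op 0.0131 [-0.041 -0.075]
39.0 t21.83 ang 38.95 Tz 0.140 Txy -0.32 -0.19 Fset 0.4 -1.9 Fz 5.2 q6 0.9195 op 0.0127 [-0.041 -0.075]
40.5 t22.17 ang 40.45 Tz 0.119 Txy -0.33 -0.14 Fset 0.2 -1.4 Fz 5.0 q6 0.9457 op 0.0132 [-0.041 -0.075]
42.0 t22.50 ang 41.95 Tz 0.090 Txy -0.32 -0.17 Fset -0.1 -1.5 Fz 5.2 q6 0.9719 op 0.0133 [-0.041 -0.075]
43.5 t22.83 ang 43.45 Tz 0.098 Txy -0.30 -0.16 Fset -0.2 -1.6 Fz 5.7 q6 0.9981 op 0.0129 [-0.041 -0.075]
45.0 t23.17 ang 44.95 Tz 0.129 Txy -0.33 -0.17 Fset 0.6 -1.7 Fz 5.8 q6 1.0242 op 0.0132 [-0.041 -0.075]
46.5 t23.50 ang 46.43 Tz 0.251 Txy -0.39 -0.15 Fset 0.5 -1.4 Fz 4.9 q6 1.0502 op 0.0129 [-0.041 -0.075]
48.0 t23.83 ang 47.93 Tz 0.246 Txy -0.38 -0.14 Fset -0.2 -1.5 Fz 5.3 q6 1.0765 op 0.0135 [-0.041 -0.075]
49.5 t24.17 ang 49.44 Tz 0.234 Txy -0.40 -0.15 Fset -0.0 -1.7 Fz 5.2 q6 1.1026 op 0.0130 [-0.041 -0.075]
51.0 t24.50 ang 50.94 Tz 0.208 Txy -0.38 -0.13 Fset 0.2 -1.5 Fz 5.2 q6 1.1288 op 0.0129 [-0.041 -0.075]
52.5 t24.83 ang 52.44 Tz 0.206 Txy -0.38 -0.13 Fset -0.4
[... 286 characters left out ...]
6 Txy -0.32 -0.12 Fset 0.0 -1.6 Fz 5.0 q6 1.2336 op 0.0135 [-0.041 -0.075]
58.5 t26.17 ang 58.45 Tz 0.182 Txy -0.30 -0.14 Fset -0.2 -1.6 Fz 5.2 q6 1.2598 op 0.0130 [-0.041 -0.075]
60.0 t26.50 ang 59.95 Tz 0.134 Txy -0.34 -0.12 Fset 0.2 -2.0 Fz 5.2 q6 1.2860 op 0.0131 [-0.041 -0.075]
61.5 t26.83 ang 61.45 Tz 0.156 Txy -0.30 -0.11 Fset 0.1 -1.7 Fz 5.5 q6 1.3122 op 0.0130 [-0.041 -0.075]
63.0 t27.17 ang 62.95 Tz 0.145 Txy -0.33 -0.12 Fset -0.1 -1.7 Fz 5.0 q6 1.3384 op 0.0131 [-0.041 -0.075]
64.5 t27.50 ang 64.45 Tz 0.126 Txy -0.31 -0.13 Fset 0.1 -1.4 Fz 5.4 q6 1.3646 op 0.0133 [-0.041 -0.075]
65.5 t27.83 ang 65.45 Tz 0.120 Txy -0.32 -0.14 Fset 0.2 -2.0 Fz 4.8 q6 1.3820 op 0.0132 [-0.041 -0.075]
```

Second click felt at about 45°, with the jump complete by 46.4°. I'll take finer steps with more averaging to reach the third.

```bash
python3 - <<'E'
from h import *
c=(-.0406,-.0746)
for g in np.arange(66.2,69.3,.35):
    go(g,c);print("%.2f"%g,end=" ");a_,T,f=meas(12)
    if T[2]>.155: print("rise");break
E
```

```text
66.20 t28.28 ang 66.15 Tz 0.112 Txy -0.30 -0.14 Fset 0.1 -1.6 Fz 5.4 q6 1.3942 op 0.0131 [-0.041 -0.075]
66.55 t28.73 ang 66.50 Tz 0.100 Txy -0.31 -0.15 Fset -0.1 -1.4 Fz 5.2 q6 1.4004 op 0.0133 [-0.041 -0.075]
66.90 t29.18 ang 66.85 Tz 0.120 Txy -0.32 -0.12 Fset 0.1 -1.4 Fz 5.3 q6 1.4064 op 0.0128 [-0.041 -0.075]
67.25 t29.63 ang 67.20 Tz 0.151 Txy -0.33 -0.13 Fset 0.3 -1.5 Fz 5.3 q6 1.4125 op 0.0129 [-0.041 -0.075]
67.60 t30.08 ang 67.54 Tz 0.168 Txy -0.35 -0.11 Fset -0.0 -1.6 Fz 5.5 q6 1.4186 op 0.0131 [-0.041 -0.075]
rise
```

```bash
python3 - <<'E'
from h import *
hold(1); meas(25)
p,d=get_image("side");cv2.imwrite("pics/side5.png",p[100:300,200:440,::-1].repeat(3,0).repeat(3,1));W=cloud("side",d)
L=(W[...,:2]-C)@R2;z=W[...,2]
h=(z>.086)&(z<.103)&(L[...,0]<-.13)&(L[...,0]>-.26)&(abs(L[...,1]-.072)<.06)
print("handle front",np.percentile(L[h][:,0],1))
E
```

```text
t31.50 ang 67.54 Tz 0.174 Txy -0.34 -0.11 Fset 0.0 -1.4 Fz 5.3 q6 1.4186 op 0.0129 [-0.041 -0.075]
handle front -0.16314070984881926
```

View pics/side5.png

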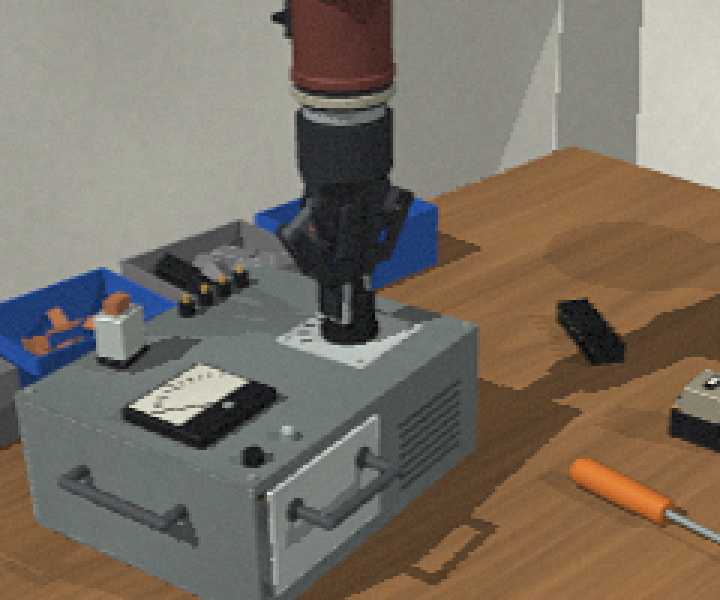

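The drawer front is flush and the bar knob, at about (348,310) in the crop, is gripped at the third stop. The torque is steady at 0.17 N m, within the stop's 0.12–0.25 band. Everything else is where it was, so I'm handing in.

```bash
python3 -c "
from plant import job_done
print(job_done())"
```

```text
the job is handed in; nothing more can be done
None
```

The job is handed in at about 31.5 s of the 51 s allowed: the drawer is home and the arm is still holding the knob at the third click.

- **Drawer:** I pushed the handle with the shut fingers until they met the solid stop, and a second push stopped at the same place. The last picture puts the handle's front face 163 mm in front of the set's centre, and 163 is the figure for a closed drawer.
- **Knob:** I gripped it at rest and turned it clockwise in small steps, watching the torque. It dropped and then jumped at about 22–23° and again at about 45°. It began to rise at 67.2–67.5°, where I stopped.
- **Last check:** After a 1 s hold the tool had turned 67.54° (third click: 67.5°) with a steady 0.174 N m. That is inside the 0.12–0.25 band for sitting in a stop, and the torque never made the jump that marks leaving the third.
- **Disagreements:** The two cameras differed by about 4 mm sideways on the set's position. The knob's bar looked about 3 mm off its stated centre, mostly along its length. I re-centred the grip by the measured force, which ended at about 1.5 N sideways. A steady upward force of about 5 N on the tool remained.
- **Other parts:** I touched none of them, and in the pictures they stayed where they were.

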